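# Clamp a specimen cup for opening and hold the clamp shut

### The job

The nurse is about to unscrew a tight specimen cup. Pick up the lidded specimen cup, set it down upright, without dropping it, on the plate of the bench cup clamp between the V-block and the sprung pad, and let go of it. Then push the clamp's spring-loaded arm, which has an upright grip at its end, towards the cup, past its ratchet click and right up to its rubber stop, and finish while still holding the arm hard against the stop (let go, it springs back to the click and the cup is gripped only loosely); leave the other things on the table where they are.

Things in the scene. Friction and masses are not known exactly. Their poses are not given: they have to be found in the camera images.
- specimen_cup: lidded specimen cup, 66 mm tall, about 120 g (filled), standing upright; white tapered body, about 46 mm across at the foot and 55 mm at the top, with a screw lid 61 mm across from 52 to 66 mm above its foot. Origin: centre of its underside, z up. Grip it across the lid from above; any yaw will do.
- cup_clamp: bench cup clamp, fixed: grey plate 205 x 160 mm, top 12 mm above the table. Origin on the table, under the plate (-80..125 mm in x, -80..80 in y). Axes: z up, x from the arm's grip end to its pivot, y from V-block to arm; the arm is pushed to -y. V-block: two rubber walls at 45 degrees, open to +y, top 52 mm above the table, below a standing cup's lid, as are arm bar (46) and pad (51).
- clamp_seat (a point): point on the plate's top under the cup's centre when the cup touches both walls of the V-block; a flat black disc of 62 mm marks it. The cup may be set down up to about 15 mm off, the pad then pushes it into the V. With the arm open the pad stands about 35 mm clear of a seated cup. It lies at (15, -10) mm in the clamp's frame; same axes.
- clamp_pivot (a point): point on the plate's top on the upright axis about which the arm swings, at (95, 45) mm in the clamp's frame, so (80, 55) mm from the seat; same axes. At its stop the arm points from here along the clamp's -x, at its open rest it is turned 0.524 rad back from that, towards +y.
- clamp_handle (a point): middle of the arm's upright black grip, an upright cylinder of 17 mm diameter, from 55 to 105 mm above the table, 175 mm from the pivot. It moves on an arc about the pivot, counter-clockwise seen from above: from 88 mm on the +y side of the pivot (open) to level with it in y (at the stop).
- clamp_arm (a joint): angle of the arm, rad: 0 open, 0.524 at its stop (rubber peg on the plate). A spring pushes it open: the grip needs about 2 N at first, 6 to 8 N near the stop, and 10 to 20 N hold it there. The pad meets a seated cup at about 0.40. The ratchet tooth lifts the pawl from about 0.2 and clears it at about 0.41; the arm let go then falls back only to about 0.41.
- clamp_pad (a joint): how far the sprung pad is pushed into the arm, in m: 0 free, about 0.011 with the cup seated and the arm at its stop, about 0.002 with the cup seated and the arm let go behind the click.
- clamp_pawl (a joint): lift of the pawl slider in m: 0 resting in the ratchet disc, rising to about 0.004 as the tooth passes under it, back near 0 after the click. A small knob on it would pull it out; it need not be touched.
- swab_box: bystander: white carton of 61 x 62 x 59 mm behind the clamp. Origin: centre of its underside.
- tape_roll: bystander: roll of white tape, 58 mm across and 25 mm high. Origin: centre of its underside.
- syringe: bystander: syringe 119 mm long, lying at the right. Origin: its underside's centre.
- marker: bystander: marker pen 132 mm long, lying at the right. Origin: its underside's centre.

How it is judged:
On the way, in this order (a step that is already met when the one before it is completed fails the run):
1. the cup stands upright on the clamp's plate in front of the V-block, let go, with the arm still open (horizontal distance between specimen_cup and clamp_seat below 0.03 m and z of specimen_cup in the frame of clamp_seat between -0.004 and 0.004 m and angle between specimen_cup's own z axis and vertical below 0.1 rad and contact force between the fingers and specimen_cup below 0.2 N and value of joint clamp_arm below 0.1 rad), for 0.2 s.
2. the arm is past its ratchet click, the pawl has dropped behind the tooth (value of joint clamp_arm above 0.43 rad and value of joint clamp_pawl below 0.0015 m and horizontal distance between specimen_cup and clamp_seat below 0.012 m), for 0.1 s.
At the end, for the whole second after the job is handed in: Fingers press the arm at its stop (over 0.485 of 0.524 rad, over 1.5 N), pawl dropped behind the tooth (lift under 1.5 mm), pad pushed in over 6 mm against the cup, which is upright within 0.1 rad on the plate, within 7 mm of its seat in the V-block, and not touched by the fingers (value of joint clamp_arm above 0.485 rad and value of joint clamp_pawl below 0.0015 m and value of joint clamp_pad above 0.006 m and contact force between the fingers and cup_clamp above 1.5 N and horizontal distance between specimen_cup and clamp_seat below 0.007 m and z of specimen_cup in the frame of clamp_seat between -0.004 and 0.005 m and angle between specimen_cup's own z axis and vertical below 0.1 rad and contact force between cup_clamp and specimen_cup above 1 N and contact force between the fingers and specimen_cup below 0.2 N); the arm keeps its last pose, push and grip.
It fails at once if the cup is tipped by more than 0.4 rad (angle between specimen_cup's own z axis and vertical above 0.4 rad).
It fails at once if the cup is let go in the air, more than 12 mm above the clamp's plate (height (world z) of specimen_cup above 0.024 m and contact force between anything else and specimen_cup below 0.01 N).
It fails at once if a bystander is shifted by more than 25 mm (distance of any of swab_box, tape_roll, syringe, marker from where it was at the start of the episode above 0.025 m).
It also fails if it takes over 54 s, if anything falls off the work surface, if the arm or the gripper's body presses on something with over 40 N, if the wrist force passes 120 N, or if a joint passes its speed limit or range.

### The arm

A 6-joint arm with a two-finger parallel gripper is mounted at the origin on a cart in front of the work surface, level with it; the furniture and walls round the work are solid. World frame = base frame: x ahead of the robot, y to its left, z up, the work surface at z = 0. Lengths are in m, angles in rad, forces in N, time in s.
With the tool pointing down it reaches from about 0.375 to 0.825 m from the base axis. Payload 5.5 kg.
Tool frame: the origin (TCP) lies at the very end of the fingers, on their centre line; the grasp point (between the pads) lies 19 mm behind it (grip_depth is the z of the grasp point in the tool frame, in m); z points along the fingers, y is the direction in which the jaws open and shut (so a half turn about z gives the same grasp; the last joint's range is limited). The gripper opens to 85 mm and grips with 20 to 120 N. Pads are 22 mm wide; open, the fingers measure 114 mm over their backs; the gripper's body (76 mm by 85 mm) begins 54 mm behind the grasp point. The pads swing forward as they close: fully open they stand 13 mm farther back than shut.
Start: joints at [-1.117, 0.314, -0.047, 1.21, 0, 1.571], TCP at [0.263, -0.539, 0.231] pointing down, gripper open.
Joint ranges: [-2.67, 2.67], [-0.69, 1.73], [-1.03, 1.25], [-2.08, 2.16], [-1.42, 1.45], [-3.14, 3.14]. Speed limits (rad/s): [2.39, 2.39, 3.01, 3.14, 3.14, 3.14].

### API

Orientations are given as [roll, pitch, yaw] about the fixed x, y, z axes, in that order (R = Rz(yaw) Ry(pitch) Rx(roll)).
In Python, from rig import read_state, snapshot, close_job, masks_of, landmark_of, grip_depth gives the robot as it stands.
- The arm moves only by the shell command python3 -m pendant 'ROWS' [OPENING]. ROWS is a JSON object of lists of equal length, an entry for each row: "offset": the shift along the tool's x, y, z in mm, a list of three; "turn": the turn about the tool's z in degrees. A call has 1 to 12 rows; each row is the pose to reach, as a shift and turn from the pose commanded when the call began, along the tool's axes at that moment; what a row does not reach only later rows make up. A row lasts 1/10 s, in which the tool goes at most 50 mm and 8.59 degrees, less where a joint would pass 70% of its speed; a pose out of reach is approached as far as the arm can. A call with a gripper value outside its range is refused whole. OPENING is the closure in counts, from 0 (fully open) to 255 (shut), set as the call begins (- or left out, the last holds). The fingers move at their own pace and stop on an object; the grip force is fixed at half the most. Time passes only in rows, so rows that repeat a pose let the fingers close. It gives the time, the measured TCP pose, the force and the opening at its end, in the units of the state.
- read_state(): the state, without advancing time (a new reading comes with each control period).
- snapshot(name): name is "scene" or "top"; returns a dict with "frame" (420x560x3 uint8, red, green, blue), "intrinsics" (3x3 intrinsics, pixels), "origin" and "attitude" of the camera in the world. Camera axes: x right, y down, z forward; pixel columns grow to the right and rows downward; lengths in m; the calibration is good to about 2 mm. A picture is of the moment at which its call begins. There is no depth.
- close_job(): hands the job in, once; it reports no verdict.
Trained networks look in a picture, given as the dict that the camera call returned (one of the last four; its "shot" number tells which), for a name from the list of things; names that differ only in an ending like _2 or _b are one class to them, and where a whole thing is asked for, a point or a joint stands for the part that bears it (a point fixed in the world has none). Each returns a list of dicts, best first, with "p" (0 to 1); they miss things now and then, are a little off and sometimes report something else, mostly with a low value. They report only what shows in the picture. A call takes as long as a camera call.
- masks_of(picture, name): "region" (420x560 bool, what is visible of it).
- landmark_of(picture, name): "position" ([x, y, z] in m, in world coordinates, good to about 4 mm: a listed point, or the origin of a listed thing).
The state is a dict: "time": time; "q": joint angles; "joint_vel": joint speeds; "joint_efforts": joint torques, N m; "eef_pos": TCP position; "orientation": TCP orientation; "ft_force": force on the tool from outside, world axes, zero at the start; "wrist_torque": the same for the moment, N m; "finger_gap": finger opening in m.
Only numpy, scipy, OpenCV 4.12 (cv2) and the standard library are available. Lean on these libraries where they do the work, as an engineer would, in place of code of your own. Each camera call takes 0.05 s, during which the arm holds its last target.

## Working session

There is one attempt and no reset: what is moved stays moved. The work goes in short steps, Python scripts to look and compute and a shell command to move; the robot and the scene stay as the last step left them, time stands still between calls to the robot, and variables do not carry over. Pictures are saved under pics/ and viewed, and the job is handed in when it is done.

```bash
ls; mkdir -p pics
cat > h.py <<'E'
import numpy as np,cv2
from rig import *
def save(p,n): cv2.imwrite('pics/'+n,p["frame"][:,:,::-1])
E
python3 - <<'E'
from h import *
s=read_state();print(s)
print(grip_depth)
for c in("scene","top"):
    p=snapshot(c);save(p,c+"0.png");print(c,p["intrinsics"],p["origin"],p["attitude"])
    for n in("specimen_cup","cup_clamp","clamp_seat","clamp_pivot","clamp_handle","swab_box","tape_roll","syringe","marker"):
        print(n,[(np.round(d["position"],4).tolist(),round(d["p"],2)) for d in landmark_of(p,n)[:2]])
E
```

```text
pics
{'time': 0.0, 'q': array([-1.11698425e+00,  3.14237108e-01, -4.80770066e-02,  1.21023948e+00,
       -1.27191694e-06,  1.57080061e+00]), 'joint_vel': array([-0.00046589,  0.00068005,  0.00032412,  0.00129899,  0.00214087,
        0.00080127]), 'joint_efforts': array([-4.09412178e-04, -5.39590538e+01,  3.39746726e+01,  1.94672373e-02,
       -3.27464579e-05, -8.33662654e-06]), 'eef_pos': array([ 0.26277472, -0.53873279,  0.23042886]), 'orientation': array([-3.13983538e+00,  1.27944668e-06,  4.53807789e-01]), 'ft_force': array([-0.24637734,  0.75951435, -0.78159613]), 'wrist_torque': array([0.04098678, 0.00698452, 0.00120692]), 'finger_gap': 0.08544524891565}
-0.0187
scene [[431.67956571   0.         279.4534718 ]
 [  0.         431.67956571 213.17412463]
 [  0.           0.           1.        ]] [-0.1480942  -0.4895251   0.61163526] [-2.13507851 -0.0053832  -0.97985356]
specimen_cup [([0.5074, 0.2134, -0.003], 0.59)]
cup_clamp [([0.5604, -0.104, -0.0047], 0.71)]
clamp_seat [([0.577, -0.1211, 0.0149], 0.98)]
clamp_pivot [([0.6641, -0.0871, 0.0118], 0.88), ([0.6082, 0.0794, 0.0012
[... 234 characters left out ...]

top [[528.01130375   0.         280.47829105]
 [  0.         528.01130375 212.40322878]
 [  0.           0.           1.        ]] [ 0.22842109 -0.04298092  1.62788472] [-2.92079678e+00  1.53953171e-03 -1.52887161e+00]
specimen_cup [([0.5082, 0.2188, -0.001], 0.77)]
cup_clamp [([0.5568, -0.1075, 0.0024], 0.64)]
clamp_seat [([0.5682, -0.1198, 0.0111], 0.94)]
clamp_pivot [([0.6646, -0.087, 0.0161], 0.63), ([0.4149, -0.3318, 0.0017], 0.45)]
clamp_handle [([0.5427, 0.0403, 0.0789], 0.56)]
swab_box [([0.7302, 0.0334, 0.0029], 0.85)]
tape_roll [([0.6054, 0.0797, -0.0042], 0.46)]
syringe [([0.4694, -0.3615, -0.0039], 0.7), ([0.731, 0.0358, 0.0011], 0.16)]
marker [([0.4162, -0.3338, -0.002], 0.46)]
```

View pics/scene0.png

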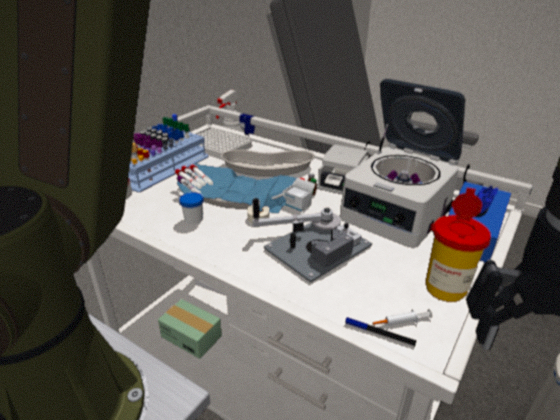

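View pics/top0.png

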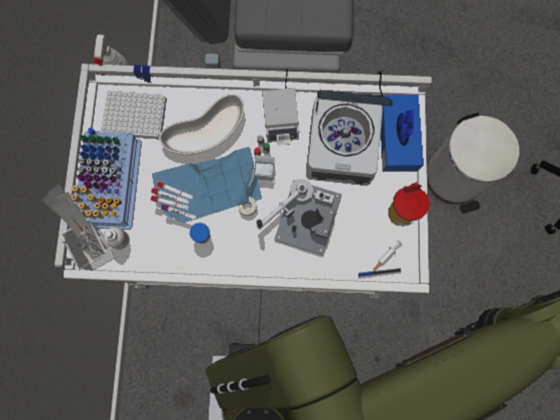

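```bash
cat >> h.py <<'E'
from scipy.spatial.transform import Rotation as Ro
def ray(p,uv):
    d=np.linalg.inv(p["intrinsics"])@[uv[0],uv[1],1]
    R=Ro.from_euler('xyz',p["attitude"]).as_matrix(); d=R@d
    return np.array(p["origin"]),d/np.linalg.norm(d)
def proj(p,X):
    R=Ro.from_euler('xyz',p["attitude"]).as_matrix()
    c=R.T@(np.array(X)-p["origin"]);q=p["intrinsics"]@c;return q[:2]/q[2]
def atz(p,uv,z):
    o,d=ray(p,uv);return o+d*(z-o[2])/d[2]
def tri(*rs):
    A=np.zeros((3,3));b=np.zeros(3)
    for o,d in rs:
        M=np.eye(3)-np.outer(d,d);A+=M;b+=M@o
    X=np.linalg.solve(A,b)
    return X,[np.linalg.norm((np.eye(3)-np.outer(d,d))@(X-o)) for o,d in rs]
def crop(p,u,v,w,n,k=6):
    f=p["frame"][max(0,v-w):v+w,max(0,u-w):u+w,::-1]
    cv2.imwrite('pics/'+n,cv2.resize(f,None,fx=k,fy=k,interpolation=cv2.INTER_CUBIC))
E
python3 - <<'E'
from h import *
S=snapshot("scene");T=snapshot("top")
def blue(p):
    h=cv2.cvtColor(p["frame"],cv2.COLOR_RGB2HSV)
    return (h[...,0]>95)&(h[...,0]<130)&(h[...,1]>130)
pts=[]
for p in(S,T):
    m=masks_of(p,"specimen_cup")[0]["region"]; b=m&blue(p)
    v,u=np.nonzero(b);print("lid blue",len(u),u.mean(),v.mean(),u.min(),u.max(),v.min(),v.max())
    pts.append(((u.min()+u.max())/2,(v.min()+v.max())/2)); print('mask',np.argwhere(m).min(0),np.argwhere(m).max(0))
print(tri(ray(S,pts[0]),ray(T,pts[1])))
print(atz(S,pts[0],.06),atz(T,pts[1],.06))
seat=np.array([.5726,-.1205,.012]);piv=np.array([.6643,-.087,.012]);h=np.array([.5417,.0372,.08])
for X in(seat,piv,h): print(proj(S,X),proj(T,X))
crop(S,320,235,60,"sc1.png");crop(T,300,215,60,"tp1.png")
E
```

```text
lid blue 287 190.98954703832752 199.49825783972125 180 203 192 207
mask [192 178] [223 203]
lid blue 277 199.35379061371842 232.20938628158845 190 208 223 241
mask [223 190] [243 209]
(array([0.51049192, 0.21756443, 0.05574295]), [np.float64(0.0008108653143330706), np.float64(0.0008108653143330158)])
[0.50606263 0.21162862 0.06      ] [0.50912753 0.21740071 0.06      ]
[319.09110782 246.43233643] [310.65498084 219.2784849 ]
[325.44643423 223.74951018] [300.92762671 190.52635375]
[255.6860194  207.08891526] [258.8867451  222.54256553]
```

View pics/sc1.png

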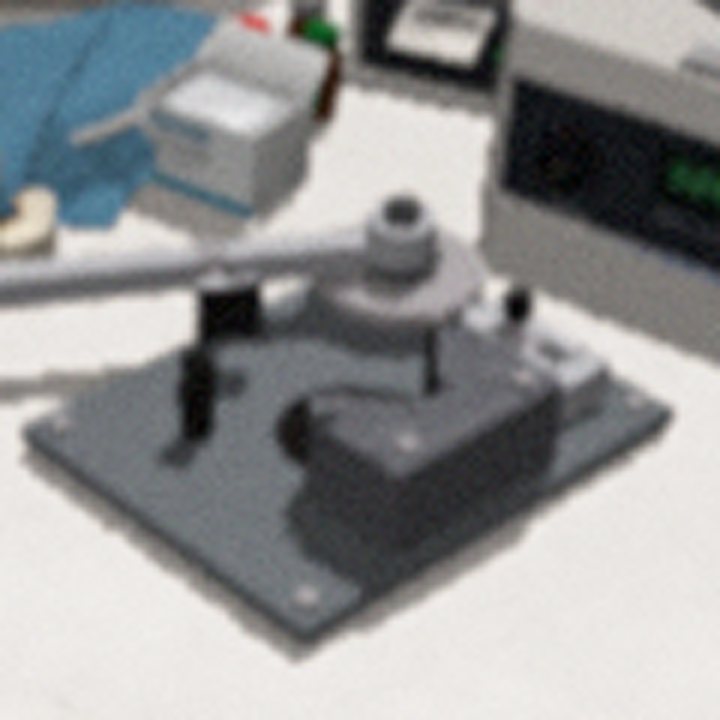

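View pics/tp1.png

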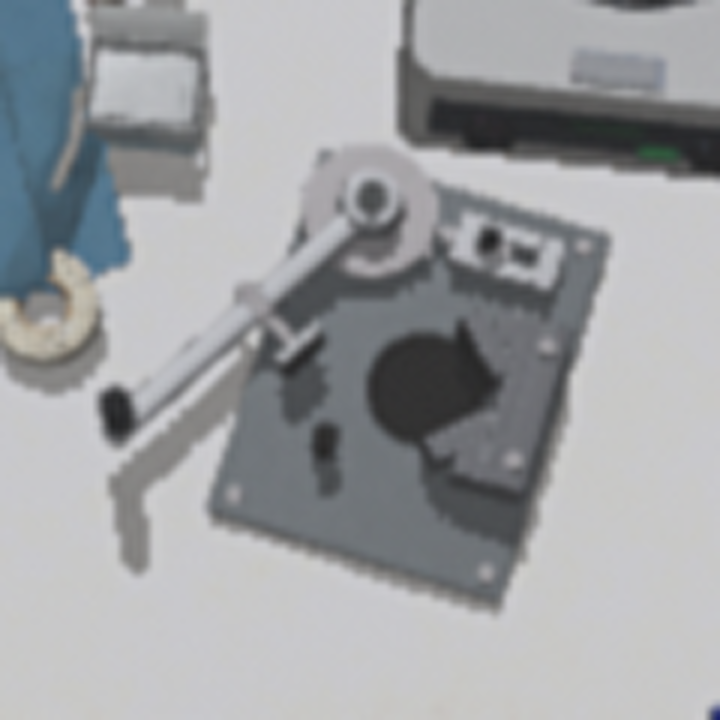

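Run:
```python
from h import *
from scipy.optimize import least_squares
S=snapshot("scene");T=snapshot("top")
C={'TL':(125,80),'TR':(125,-80),'BR':(-80,-80),'BL':(-80,80)}
ob=[(T,'TL',(293.7,180.3)),(T,'TR',(341.3,194.2)),(T,'BR',(323.3,256.2)),(T,'BL',(275.3,241.3)),
(S,'BL',(264.0,246.5)),(S,'BR',(310,281)),(S,'TR',(372,242.7))]
def X(v,x,y,z):
    c,s=np.cos(v[2]),np.sin(v[2]);x/=1e3;y/=1e3
    return np.array([v[0]+c*x-s*y,v[1]+s*x+c*y,z])
def res(v,ob):
    r=[(proj(p,X(v,*C[k],v[3]))-np.array(o)) for p,k,o in ob]
    return np.concatenate(r)
for o in(ob,ob[:4],ob[4:]):
  for fix in (0,1):
    r=least_squares((lambda v:res(v,o)) if not fix else (lambda v:res(np.r_[v[:3],.012],o)),[.56,-.105,-.25,.012])
    v=r.x;print(np.round(v,4),np.round(np.abs(r.fun).max(),2),'seat',X(v,15,-10,.012),'piv',X(v,95,45,.012),'h',X(v,95-151.6,45+87.5,.08),'hstop',X(v,-80,45,.08))
h=[]
print(tri(ray(S,(255.6,209)),ray(T,(259.5,223))))
crop(S,256,210,25,"hs.png",12);crop(T,259,222,25,"ht.png",12)
```

```text
[ 0.5571 -0.1078 -0.2578  0.0102] 1.9 seat [ 0.56902083 -0.12126788  0.012     ] piv [ 0.66039833 -0.08847838  0.012     ] h [0.53611212 0.03477643 0.08      ] hstop [ 0.49117987 -0.04386773  0.08      ]
[ 0.5561 -0.1081 -0.2573  0.012 ] 2.02 seat [ 0.5680923  -0.12163536  0.012     ] piv [ 0.6594545  -0.08880323  0.012     ] h [0.53511081 0.03439359 0.08      ] hstop [ 0.49021525 -0.04427152  0.08      ]
[ 0.5589 -0.1084 -0.2534 -0.0018] 0.63 seat [ 0.57092094 -0.12181649  0.012     ] piv [ 0.66215319 -0.08862497  0.012     ] h [0.53732551 0.03408142 0.08      ] hstop [ 0.49273995 -0.0447598   0.08      ]
[ 0.556  -0.1078 -0.2534  0.012 ] 0.91 seat [ 0.56799183 -0.12121661  0.012     ] piv [ 0.6592239  -0.08802459  0.012     ] h [0.53439553 0.03468111 0.08      ] hstop [ 0.48981041 -0.04416036  0.08      ]
[ 0.5719 -0.1005 -0.2676 -0.0023] 0.81 seat [ 0.58374404 -0.11411381  0.012     ] piv [ 0.67543923 -0.0822235   0.012     ] h [0.55236975 0.04224623 0.08      ] hstop [ 0.50666714 -0.03595275  0.08      ]
[ 0.5563 -0.1086 -0.264   0.012 ] 1.79 seat [ 0.56813677 -0.12217693  0.012     ] piv [ 0.65971574 -0.08995441  0.012     ] h [0.53619584 0.03406835 0.08      ] hstop [ 0.49077702 -0.04429581  0.08      ]
(array([0.54078208, 0.03603852, 0.07569625]), [np.float64(0.0006994052819123136), np.float64(0.0006994052819122703)])
```

```bash
python3 -c "
import cv2,numpy as np
cv2.imwrite('pics/h2.png',np.hstack([cv2.imread('pics/hs.png')[:600,:],cv2.imread('pics/ht.png')])[:, :1200][::2,::2])"
```

```text
(no output)
```

View pics/h2.png

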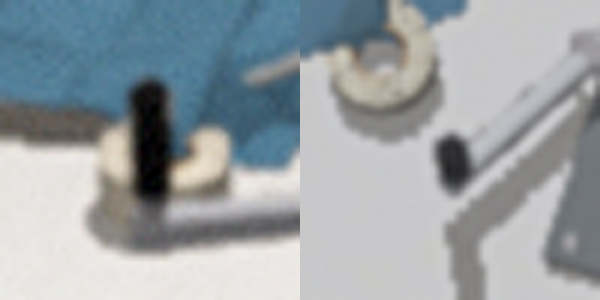

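```bash
cat >> h.py <<'E'
def go(x,y,z,yaw):
    s=read_state();R=Ro.from_euler('xyz',s["orientation"])
    d=R.inv().apply(np.array([x,y,z])-s["eef_pos"])*1e3
    t=-(yaw-np.degrees(s["orientation"][2])); t=(t+180)%360-180
    print("offset",np.round(d,1),"turn",round(t,1),"n>=",np.linalg.norm(d)/50,abs(t)/8.59)
def st():
    s=read_state();print(s["time"],np.round(s["eef_pos"],4),np.round(np.degrees(s["orientation"]),2),np.round(s["ft_force"],1),s["finger_gap"],np.round(s["q"],2))
E
python3 -c "
from h import *
go(.509,.217,.20,75.3)"
```

```text
offset [ 552.6 -571.9   31.3] turn -49.3 n>= 15.917563340930593 5.739149313877901
```

```bash
python3 -m pendant '{"offset":[[20,-21,1],[50,-52,3],[80,-83,5],[110,-114,6],[140,-145,8],[170,-176,10],[200,-207,11],[230,-238,13],[260,-269,15],[290,-300,16],[310,-321,16],[320,-331,16]],"turn":[-2,-4,-6,-9,-12,-15,-18,-20,-22,-24,-25,-25]}' 0; python3 -c "
from h import *
st();go(.509,.217,.20,75.3)"
```

```text
time: 2.5
eef_pos: [0.406, -0.0992, 0.2155]
orientation: [3.141, -0.001, 0.893]
ft_force: [-0.9, -0.2, 0.4]
finger_gap: 0.0852
2.5 [ 0.406  -0.0992  0.2155] [ 1.7999e+02 -4.0000e-02  5.1190e+01] [-0.9 -0.2  0.4] 0.08521463565407607 [-0.24 -0.02 -0.48  1.12  0.    2.01]
offset [ 311.  -117.9   15.7] turn -24.1 n>= 6.658779543026828 2.8068393736852952
```

```bash
python3 -m pendant '{"offset":[[20,-8,1],[55,-21,3],[90,-34,5],[125,-47,6],[160,-61,8],[195,-74,10],[230,-87,12],[260,-99,13],[285,-108,14],[300,-114,15],[311,-118,16],[311,-118,16]],"turn":[-2,-4,-6,-9,-12,-15,-18,-20,-22,-24,-24,-24]}'
python3 - <<'E'
from h import *
st()
S=snapshot("scene");T=snapshot("top")
for p in(S,T): print([d["position"] for d in landmark_of(p,"specimen_cup")])
save(S,"s2.png");go(.509,.217,.10,75.3)
crop(T,200,232,50,"t2.png",6)
E
```

```text
time: 3.7
eef_pos: [0.5097, 0.2151, 0.199]
orientation: [-3.141, 0.0, 1.309]
ft_force: [-0.0, 0.2, 0.8]
finger_gap: 0.0855
3.7 [0.5097 0.2151 0.199 ] [-1.7999e+02  1.0000e-02  7.5020e+01] [-0.   0.2  0.8] 0.08551817343649243 [ 0.4   0.24 -0.22  1.11 -0.    2.23]
[[0.5051, 0.2168, -0.0016]]
[[0.5064, 0.2161, 0.0012]]
offset [ 3.5 -1.2 99.4] turn -0.4 n>= 1.9897598202483382 0.04436012063216567
```

View pics/s2.png

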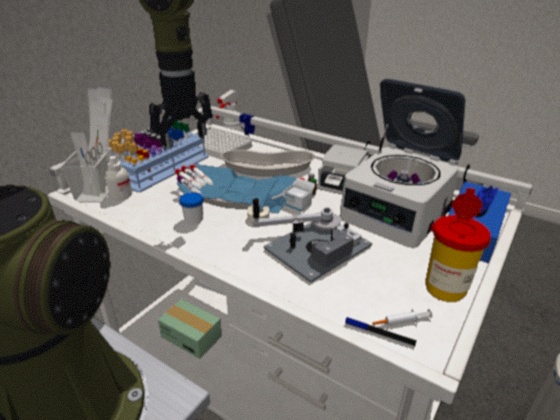

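```bash
python3 -m pendant '{"offset":[[1,0,20],[1,1,50],[2,1,80],[2,1,100],[2,1,110],[2,1,120],[2,1,124],[2,1,124]],"turn":[0,0,0,0,0,0,0,0]}'
python3 - <<'E'
from h import *
st()
S=snapshot("scene");T=snapshot("top")
crop(S,192,200,50,"s3.png",6)
crop(T,200,232,50,"t3.png",6)
go(.508,.217,.042,75)
E
python3 -c "
import cv2,numpy as np
cv2.imwrite('pics/c3.png',np.hstack([cv2.imread('pics/s3.png'),cv2.imread('pics/t3.png')])[::2,::2])"
```

```text
time: 4.7
eef_pos: [0.5112, 0.216, 0.0755]
orientation: [3.141, -0.0, 1.309]
ft_force: [0.6, -0.2, -0.8]
finger_gap: 0.0855
4.7 [0.5112 0.216  0.0755] [ 1.7999e+02 -1.0000e-02  7.4980e+01] [ 0.6 -0.2 -0.8] 0.08549484051027846 [ 0.4   0.34 -0.38  0.85 -0.    2.23]
offset [-0.4 -3.8 34.1] turn -0.0 n>= 0.686651672044279 0.0005101431926187659
```

View pics/c3.png

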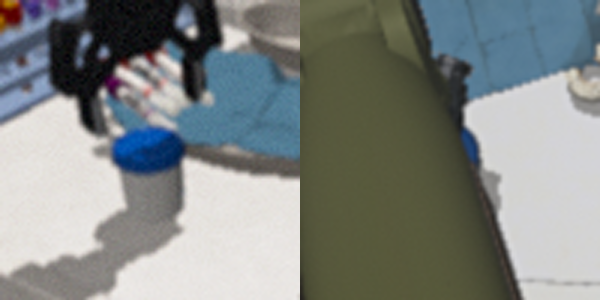

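```bash
python3 -m pendant '{"offset":[[0,-2,10],[0,-3,20],[0,-3,28],[0,-3,34],[0,-3,34]],"turn":[0,0,0,0,0]}'; python3 -m pendant '{"offset":[[0,0,0],[0,0,0],[0,0,0],[0,0,0],[0,0,0],[0,0,0],[0,0,0],[0,0,0],[0,0,0],[0,0,0]],"turn":[0,0,0,0,0,0,0,0,0,0]}' 255;  python3 - <<'E'
from h import *
st()
S=snapshot("scene")
crop(S,192,200,50,"s4.png",6)
E
```

```text
time: 5.3
eef_pos: [0.5072, 0.2166, 0.04]
orientation: [-3.14, 0.001, 1.309]
ft_force: [-0.7, -0.3, 0.4]
finger_gap: 0.0853
time: 6.3
eef_pos: [0.509, 0.2172, 0.0423]
orientation: [3.14, -0.001, 1.309]
ft_force: [-0.4, -1.2, 5.9]
finger_gap: 0.057
6.3 [0.509  0.2172 0.0423] [ 1.7992e+02 -6.0000e-02  7.5000e+01] [-0.4 -1.2  5.9] 0.05703037004880527 [ 0.4   0.37 -0.42  0.77 -0.    2.24]
```

View pics/s4.png

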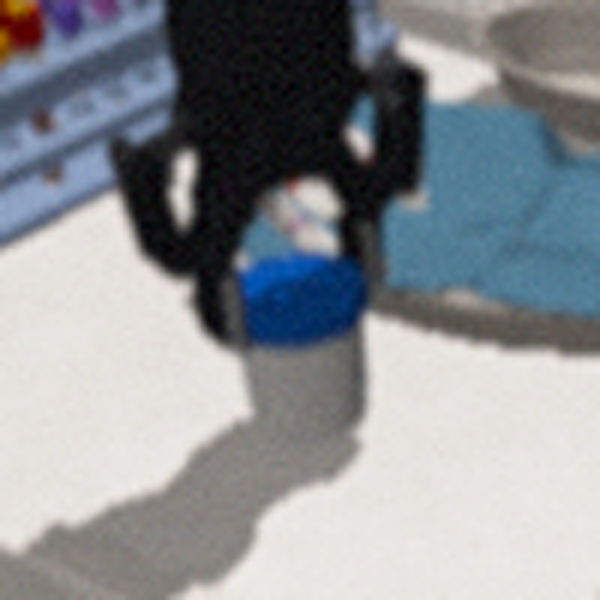

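```bash
python3 -m pendant '{"offset":[[0,0,-5],[0,0,-15],[0,0,-30],[0,0,-50],[0,0,-70],[0,0,-80],[0,0,-80]],"turn":[0,0,0,0,0,0,0]}'
python3 - <<'E'
from h import *
st()
S=snapshot("scene")
crop(S,192,180,50,"s5.png",6)
crop(snapshot("top"),200,220,50,"t5.png",6)
go(.570,-.121,.135,75)
E
```

```text
time: 7.05
eef_pos: [0.5093, 0.2175, 0.1231]
orientation: [3.139, -0.002, 1.309]
ft_force: [0.7, 0.5, -1.9]
finger_gap: 0.0567
7.05 [0.5093 0.2175 0.1231] [ 1.7986e+02 -1.1000e-01  7.5000e+01] [ 0.7  0.5 -1.9] 0.05672940619116951 [ 0.4   0.29 -0.33  0.94  0.    2.24]
offset [-310.3  147.4  -14. ] turn -0.0 n>= 6.875488108927483 3.627290747491242e-05
```

View pics/s5.png

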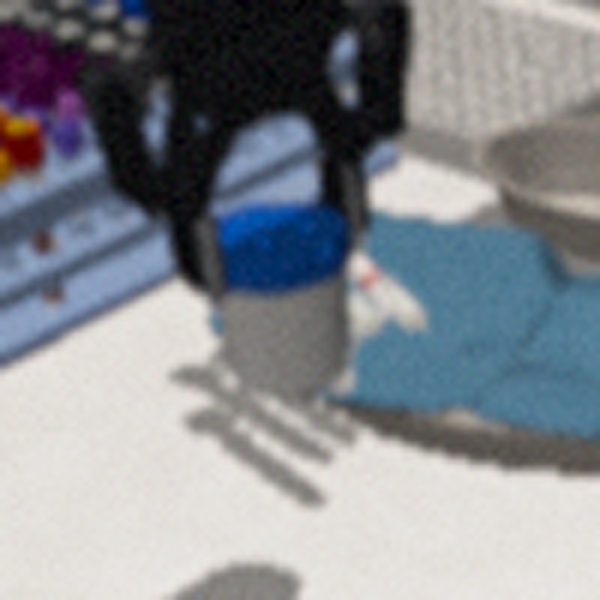

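```bash
python3 - <<'E'
from h import *
S=snapshot("scene")
h=cv2.cvtColor(S["frame"],cv2.COLOR_RGB2HSV)
b=(h[...,0]>95)&(h[...,0]<130)&(h[...,1]>130)
b[:, :170]=0;b[:,260:]=0;b[:150]=0;b[:203]&=True;b[205:]=0
n,l,s,c=cv2.connectedComponentsWithStats(b.astype(np.uint8))
print(s,c)
for X in([.509,.2175,.14],[.509,.2275,.14],[.509,.2075,.14]):print(proj(S,X))
# predicted mean of lid silhouette: sample
def sil(cx,cy,z0):
    a=np.linspace(0,2*np.pi,60)
    P=np.array([proj(S,[cx+.0305*np.cos(t),cy+.0305*np.sin(t),z]) for t in a for z in(z0+.052,z0+.066)])
    return P.min(0),P.max(0)
for cy in(.2075,.2175,.2275): print(sil(.509,cy,.081))
E
python3 -m pendant '{"offset":[[0,0,-5],[0,0,-20],[0,0,-40],[0,0,-55],[0,0,-62],[0,0,-62]],"turn":[0,0,0,0,0,0]}'
```

```text
[[     0      0    560    420 234913]
 [   181    150      1      1      1]
 [   177    153      1      1      1]
 [   196    162      1      1      1]
 [   178    164     22     16    280]
 [   172    166      1      2      2]
 [   255    204      2      1      2]] [[279.61093256 209.54660662]
 [181.         150.        ]
 [177.         153.        ]
 [196.         162.        ]
 [188.38571429 171.32857143]
 [172.         166.5       ]
 [255.5        204.        ]]
[187.14634778 169.82641845]
[184.14468235 168.77944029]
[190.17502869 170.88281958]
(array([176.91331175, 162.73537235]), array([203.22695261, 179.38565053]))
(array([173.91978261, 161.73648446]), array([200.16067527, 178.26760089]))
(array([170.95317259, 160.74632376]), array([197.12156465, 177.15973779]))
time: 7.8
eef_pos: [0.5086, 0.2171, 0.1839]
orientation: [3.141, -0.001, 1.309]
ft_force: [0.4, 0.1, -0.9]
finger_gap: 0.0569
```

Run:
```python
from h import *
go(.571,-.115,.183,75)
```

```text
offset [-304.7  146.2    0.8] turn 0.0 n>= 6.758784400004198 0.00013139773880870397
```

```bash
python3 -m pendant '{"offset":[[-8,4,0],[-30,14,0],[-60,29,0],[-95,46,0],[-130,62,0],[-165,79,0],[-200,96,0],[-235,113,0],[-265,127,0],[-288,138,0],[-300,144,0],[-305,146,1]],"turn":[0,0,0,0,0,0,0,0,0,0,0,0]}';python3 -m pendant '{"offset":[[0,0,0],[0,0,0],[0,0,0]],"turn":[0,0,0]}'
python3 - <<'E'
from h import *
st()
S=snapshot("scene");T=snapshot("top")
crop(S,320,215,60,"s6.png",6)
crop(T,300,215,60,"t6.png",6)
for p in(S,T): print([d["position"] for d in landmark_of(p,"specimen_cup")],[d["position"] for d in landmark_of(p,"clamp_seat")],[d["position"] for d in landmark_of(p,"clamp_handle")])
E
python3 -c "
import cv2,numpy as np
cv2.imwrite('pics/c6.png',np.hstack([cv2.imread('pics/s6.png'),cv2.imread('pics/t6.png')])[::2,::2])"
```

```text
time: 9.0
eef_pos: [0.5698, -0.1168, 0.1814]
orientation: [-3.14, 0.0, 1.307]
ft_force: [-0.2, 0.7, -1.6]
finger_gap: 0.0569
time: 9.3
eef_pos: [0.5701, -0.1143, 0.1823]
orientation: [-3.141, -0.0, 1.311]
ft_force: [-1.1, -0.0, -2.0]
finger_gap: 0.0571
9.3 [ 0.5701 -0.1143  0.1823] [-1.7998e+02 -2.0000e-02  7.5090e+01] [-1.1 -0.  -2. ] 0.05709626816232139 [-0.2   0.3  -0.18  1.09  0.    1.63]
[[0.5678, -0.1152, 0.1403]] [[0.5761, -0.1201, 0.0165]] [[0.544, 0.0327, 0.0808]]
[] [] []
```

View pics/c6.png

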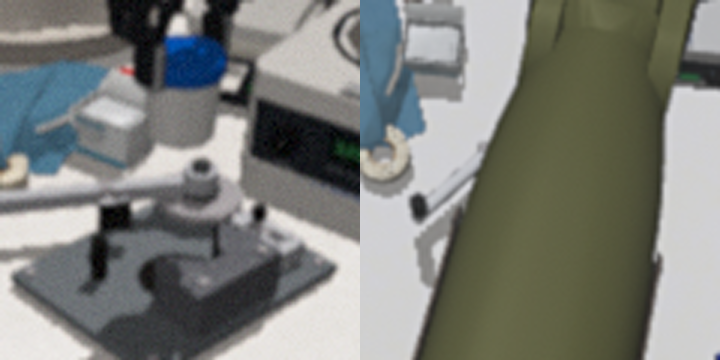

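```bash
python3 -m pendant '{"offset":[[-1,2,8],[-1,2,25],[-1,2,50],[-1,2,75],[-1,2,95],[-1,2,108],[-1,2,115],[-1,2,118],[-1,2,118],[-1,2,118]],"turn":[0,0,0,0,0,0,0,0,0,0]}'
python3 - <<'E'
from h import *
st()
S=snapshot("scene")
crop(S,320,225,50,"s7.png",7)
print([d["position"] for d in landmark_of(S,"specimen_cup")],[d["position"] for d in landmark_of(S,"clamp_seat")])
E
```

```text
time: 10.7
eef_pos: [0.5727, -0.1171, 0.0652]
orientation: [3.14, -0.0, 1.309]
ft_force: [0.2, 0.1, -1.3]
finger_gap: 0.0569
10.7 [ 0.5727 -0.1171  0.0652] [ 1.7991e+02 -1.0000e-02  7.5000e+01] [ 0.2  0.1 -1.3] 0.056904368590199136 [-0.2   0.4  -0.32  0.85  0.    1.63]
[[0.5717, -0.119, 0.0233]] [[0.5772, -0.1217, 0.0175]]
```

View pics/s7.png

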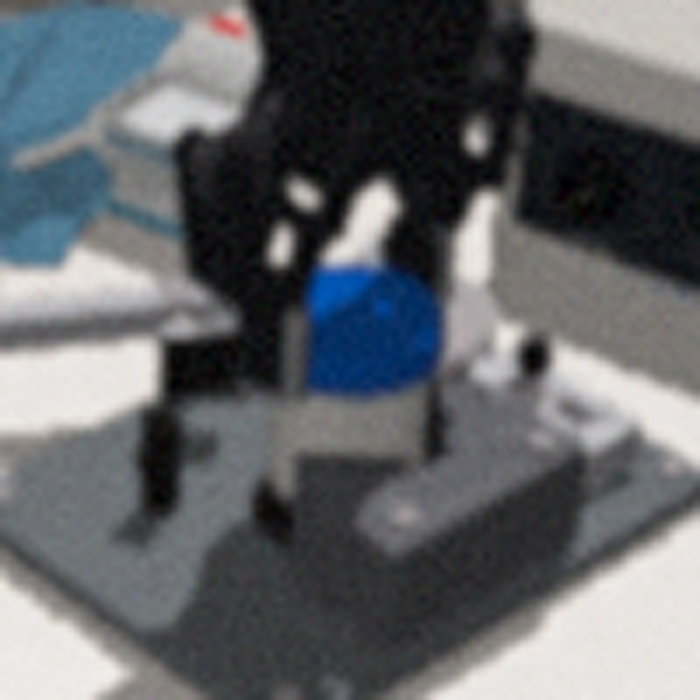

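```bash
python3 -m pendant '{"offset":[[0,0,3],[0,0,6],[0,0,8],[0,0,9],[0,0,9],[0,0,9]],"turn":[0,0,0,0,0,0]}';python3 -m pendant '{"offset":[[0,0,1],[0,0,1],[0,0,1]],"turn":[0,0,0]}'
```

```text
time: 11.45
eef_pos: [0.5719, -0.117, 0.0553]
orientation: [-3.141, 0.0, 1.309]
ft_force: [0.3, 0.1, -1.0]
finger_gap: 0.0567
time: 11.75
eef_pos: [0.5721, -0.117, 0.0544]
orientation: [3.141, -0.0, 1.309]
ft_force: [-0.3, -0.1, -0.9]
finger_gap: 0.0571
```

```bash
python3 -m pendant '{"offset":[[0,0,1],[0,0,1],[0,0,1]],"turn":[0,0,0]}';python3 -m pendant '{"offset":[[0,0,1],[0,0,1],[0,0,1]],"turn":[0,0,0]}'
```

```text
time: 12.05
eef_pos: [0.5722, -0.117, 0.0543]
orientation: [3.141, -0.0, 1.309]
ft_force: [-1.7, 0.3, 6.8]
finger_gap: 0.0572
time: 12.35
eef_pos: [0.5722, -0.117, 0.0542]
orientation: [3.14, -0.0, 1.309]
ft_force: [-4.2, 0.5, 14.1]
finger_gap: 0.0571
```

```bash
python3 -m pendant '{"offset":[[0,0,-1],[0,0,-1.5]],"turn":[0,0]}';python3 -m pendant '{"offset":[[0,0,0],[0,0,0],[0,0,0],[0,0,0],[0,0,0],[0,0,0],[0,0,0],[0,0,0]],"turn":[0,0,0,0,0,0,0,0]}' 0
python3 - <<'E'
from h import *
st()
S=snapshot("scene")
crop(S,320,225,50,"s8.png",7)
print([d["position"] for d in landmark_of(S,"specimen_cup")],[d["position"] for d in landmark_of(S,"clamp_seat")])
E
```

```text
time: 12.55
eef_pos: [0.5721, -0.117, 0.0544]
orientation: [3.141, -0.0, 1.309]
ft_force: [0.3, -0.3, 2.4]
finger_gap: 0.057
time: 13.35
eef_pos: [0.5719, -0.117, 0.0538]
orientation: [-3.142, -0.0, 1.309]
ft_force: [0.3, 0.3, -0.1]
finger_gap: 0.0852
13.35 [ 0.5719 -0.117   0.0538] [-180.   -0.   75.] [ 0.3  0.3 -0.1] 0.08518879470393344 [-0.2   0.41 -0.34  0.82  0.    1.63]
[[0.5685, -0.122, 0.0111]] [[0.576, -0.1231, 0.0134], [0.4182, -0.3364, -0.0002], [0.6064, 0.0799, -0.0031]]
```

View pics/s8.png

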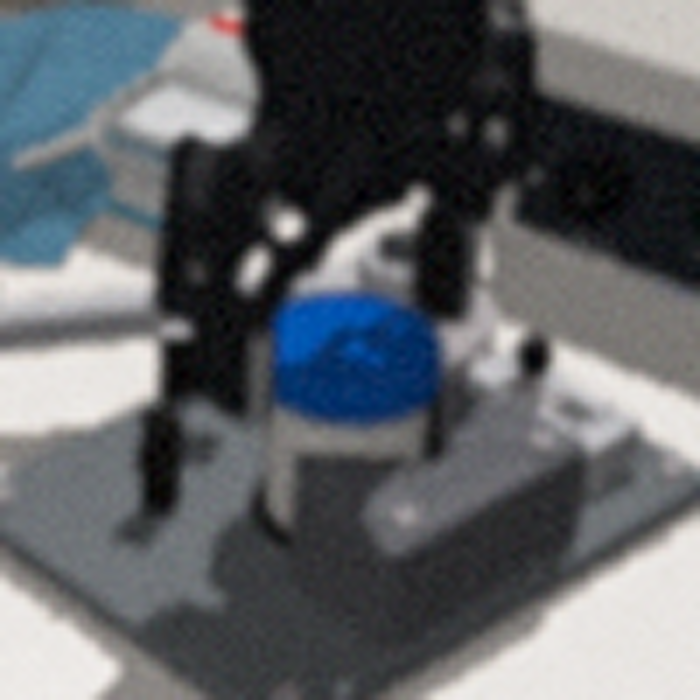

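```bash
python3 -m pendant '{"offset":[[0,0,-4],[0,0,-14],[0,0,-30],[0,0,-55],[0,0,-85],[0,0,-110],[0,0,-120],[0,0,-120]],"turn":[0,0,0,0,0,0,0,0]}'
python3 - <<'E'
from h import *
st()
go(.590,.090,.174,45)
E
```

```text
time: 14.3
eef_pos: [0.5732, -0.1172, 0.1758]
orientation: [3.138, -0.0, 1.309]
ft_force: [-0.4, 0.6, -0.9]
finger_gap: 0.0851
14.3 [ 0.5732 -0.1172  0.1758] [ 1.7979e+02 -1.0000e-02  7.5000e+01] [-0.4  0.6 -0.9] 0.08512716754603465 [-0.2   0.31 -0.18  1.08  0.    1.63]
offset [204.5 -37.4   1.7] turn 30.0 n>= 4.158776688035665 3.4922832497562637
```

```bash
python3 -m pendant '{"offset":[[10,-2,0],[35,-6,0],[65,-12,0],[95,-17,0],[125,-23,0],[155,-28,0],[180,-33,0],[197,-36,0],[204,-37,0],[204,-37,0]],"turn":[2,6,10,15,20,25,28,30,30,30]}' 255
python3 - <<'E'
from h import *
st()
S=snapshot("scene");T=snapshot("top")
for p in(S,T): print([[(np.round(d["position"],4),d["p"]) for d in landmark_of(p,n)] for n in("specimen_cup","clamp_seat","clamp_handle","clamp_pivot")])
crop(S,290,210,60,"s9.png",5);crop(T,290,215,60,"t9.png",5)
E
python3 -c "
import cv2,numpy as np
cv2.imwrite('pics/c9.png',np.hstack([cv2.imread('pics/s9.png'),cv2.imread('pics/t9.png')])[::2,::2])"
```

```text
time: 15.3
eef_pos: [0.5883, 0.0902, 0.1725]
orientation: [-3.141, 0.002, 0.788]
ft_force: [-0.8, -0.1, -0.9]
finger_gap: -0.0002
15.3 [0.5883 0.0902 0.1725] [-1.7994e+02  9.0000e-02  4.5130e+01] [-0.8 -0.1 -0.9] -0.0002497434216896227 [ 0.15  0.33 -0.15  1.08 -0.    2.51]
[[(array([ 0.5719, -0.1187,  0.0084]), 0.56)], [(array([ 0.577 , -0.1214,  0.0116]), 0.59)], [(array([0.543 , 0.0343, 0.0792]), 0.84), (array([ 0.6627, -0.0891,  0.0151]), 0.7)], [(array([ 0.6647, -0.0886,  0.0117]), 0.9)]]
[[(array([ 0.5694, -0.113 ,  0.0098]), 0.64)], [(array([ 0.5697, -0.1194,  0.0156]), 0.84)], [(array([0.5396, 0.0412, 0.0782]), 0.64)], [(array([ 0.6643, -0.0921,  0.015 ]), 0.83)]]
```

View pics/c9.png

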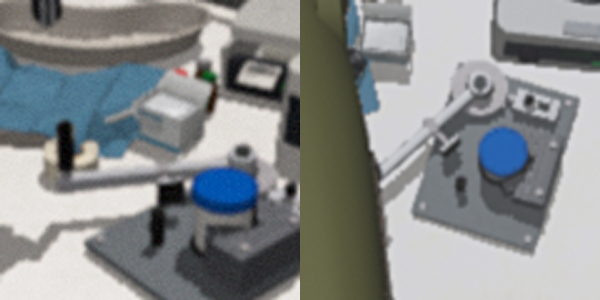

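```bash
python3 - <<'E'
from h import *
go(.568,.063,.066,45)
E
python3 -m pendant '{"offset":[[-8,0,5],[-20,-2,20],[-32,-5,45],[-34,-5,70],[-34,-5,90],[-34,-5,102],[-34,-5,106],[-34,-5,106]],"turn":[0,0,0,0,0,0,0,0]}'
python3 - <<'E'
from h import *
st()
S=snapshot("scene")
crop(S,265,205,50,"s10.png",7)
E
```

```text
offset [-33.4   3.7 107.9] turn -0.0 n>= 2.260149842203597 0.0033941921847537916
time: 16.6
eef_pos: [0.5612, 0.0691, 0.0676]
orientation: [-3.141, 0.0, 0.785]
ft_force: [-0.2, -0.1, 0.5]
finger_gap: -0.0001
16.6 [0.5612 0.0691 0.0676] [-1.7998e+02  3.0000e-02  4.5000e+01] [-0.2 -0.1  0.5] -8.050025655080978e-05 [ 0.12  0.37 -0.37  0.84 -0.    2.48]
```

View pics/s10.png

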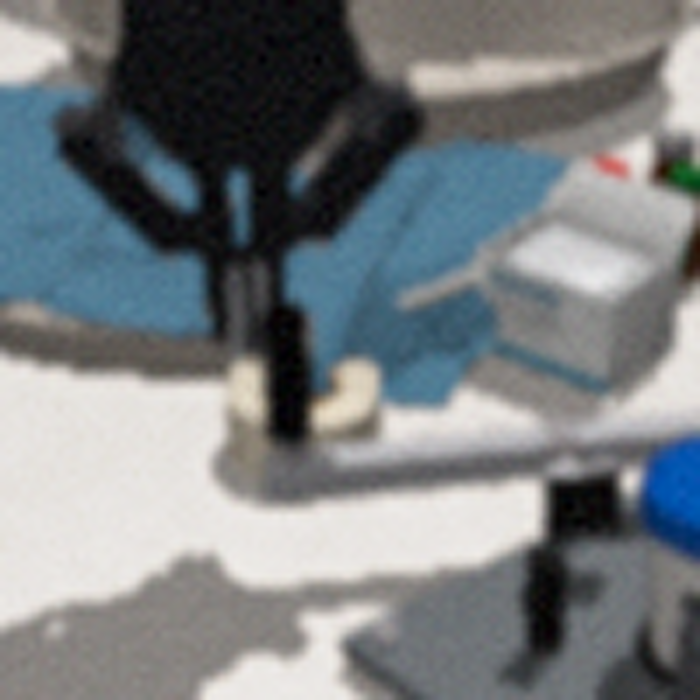

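```bash
python3 -m pendant '{"offset":[[0,3,0],[0,7,0],[0,9,1],[0,9,1],[0,9,1]],"turn":[0,0,0,0,0]}'
cat >> h.py <<'E'
def arc(avals,d=.020,piv=(.663,-.089),th0=134.5,z=None,L=.175):
    s=read_state();R=Ro.from_euler('xyz',s["orientation"]);z=s["eef_pos"][2] if z is None else z
    for a in avals:
        t=np.radians(th0+a);X=np.array([piv[0]+L*np.cos(t)+d*np.sin(t),piv[1]+L*np.sin(t)-d*np.cos(t),z])
        o=R.inv().apply(X-s["eef_pos"])*1e3;tt=-((th0+a-90)-np.degrees(s["orientation"][2]))
        print(a,np.round(X,4),np.round(o,1),round(tt,1))
E
python3 - <<'E'
from h import *
st();arc(range(-6,13,2),z=.066)
E
```

```text
time: 17.15
eef_pos: [0.5678, 0.0627, 0.0668]
orientation: [-3.142, -0.0, 0.785]
ft_force: [0.6, 0.1, 0.8]
finger_gap: -0.0001
17.15 [0.5678 0.0627 0.0668] [-180.     -0.     44.99] [0.6 0.1 0.8] -0.00010343625838923766 [ 0.11  0.38 -0.35  0.84  0.    2.47]
-6 [0.5697 0.0604 0.066 ] [-0.3  3.   0.8] 6.5
-4 [0.5646 0.0571 0.066 ] [-6.3  1.7  0.8] 4.5
-2 [0.5595 0.0535 0.066 ] [-12.3   0.6   0.8] 2.5
0 [0.5546 0.0498 0.066 ] [-18.4  -0.2   0.8] 0.5
2 [0.5498 0.046  0.066 ] [-24.5  -0.9   0.8] -1.5
4 [0.5452 0.0419 0.066 ] [-30.7  -1.3   0.8] -3.5
6 [0.5407 0.0377 0.066 ] [-36.8  -1.5   0.8] -5.5
8 [0.5363 0.0334 0.066 ] [-43.   -1.5   0.8] -7.5
10 [0.5321 0.0289 0.066 ] [-49.1  -1.3   0.8] -9.5
12 [0.5281 0.0243 0.066 ] [-55.3  -0.9   0.8] -11.5
```

```bash
python3 -m pendant '{"offset":[[-4,0,1],[-9,0,1],[-14,0,1],[-18,0,1],[-22,-1,1],[-26,-1,1],[-30,-1,1],[-30,-1,1]],"turn":[0,0,0,0,-1,-2,-3,-3]}'
python3 - <<'E'
from h import *
st();S=snapshot("scene");T=snapshot("top")
crop(S,265,205,50,"s11.png",7)
for p in(S,T): print([[(np.round(d["position"],4),d["p"]) for d in landmark_of(p,n)] for n in("specimen_cup","clamp_handle")])
E
```

```text
time: 17.95
eef_pos: [0.5455, 0.0422, 0.066]
orientation: [-3.141, -0.0, 0.838]
ft_force: [0.4, 2.5, 0.6]
finger_gap: 0.0002
17.95 [0.5455 0.0422 0.066 ] [-1.7998e+02 -2.0000e-02  4.8030e+01] [0.4 2.5 0.6] 0.00018713543753788456 [ 0.08  0.34 -0.41  0.82  0.    2.38]
[[(array([ 0.5704, -0.1216,  0.0079]), 0.61)], [(array([0.5328, 0.0254, 0.0793]), 0.75)]]
[[(array([ 0.5718, -0.1157,  0.0135]), 0.61)], []]
```

View pics/s11.png

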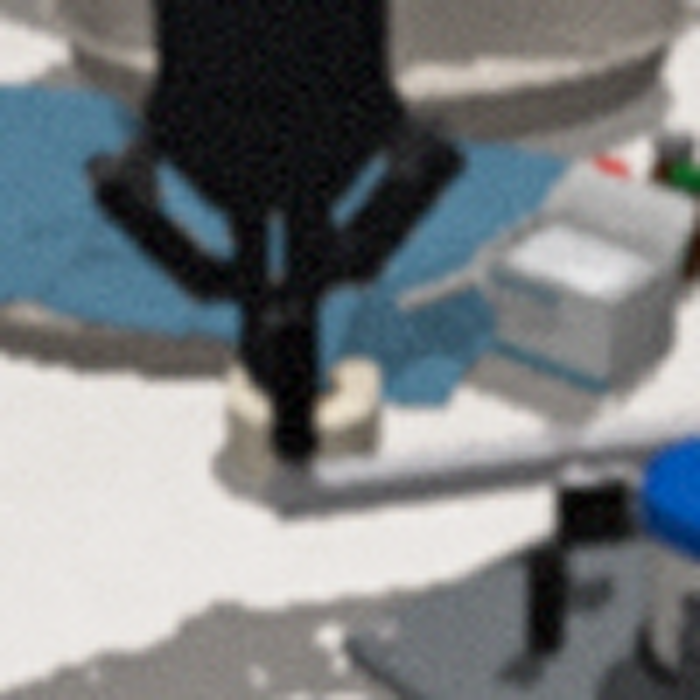

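Run:
```python
from h import *
arc([4,6,8,10,12,14,16,18,20,22,24,26,28,30],z=.066)
```

```text
4 [0.5452 0.0419 0.066 ] [-0.9 -0.2 -0.2] -0.5
6 [0.5407 0.0377 0.066 ] [-7.  -0.8 -0.2] -2.5
8 [0.5363 0.0334 0.066 ] [-13.2  -1.1  -0.2] -4.5
10 [0.5321 0.0289 0.066 ] [-19.3  -1.2  -0.2] -6.5
12 [0.5281 0.0243 0.066 ] [-25.5  -1.1  -0.2] -8.5
14 [0.5242 0.0195 0.066 ] [-31.6  -0.8  -0.2] -10.5
16 [0.5205 0.0146 0.066 ] [-37.7  -0.3  -0.2] -12.5
18 [0.517  0.0095 0.066 ] [-43.8   0.5  -0.2] -14.5
20 [0.5137 0.0044 0.066 ] [-49.9   1.4  -0.2] -16.5
22 [ 0.5105 -0.0009  0.066 ] [-56.    2.6  -0.2] -18.5
24 [ 0.5075 -0.0063  0.066 ] [-61.9   4.   -0.2] -20.5
26 [ 0.5047 -0.0117  0.066 ] [-67.9   5.6  -0.2] -22.5
28 [ 0.5021 -0.0173  0.066 ] [-73.8   7.4  -0.2] -24.5
30 [ 0.4997 -0.023   0.066 ] [-79.6   9.4  -0.2] -26.5
```

To about 18° (short of the cup), in 3 mm rows.

```bash
python3 -m pendant '{"offset":[[-4,0,0],[-8,-1,0],[-12,-1,0],[-16,-1,0],[-20,-1,0],[-24,-1,0],[-28,-1,0],[-32,-1,0],[-36,0,0],[-40,0,0],[-44,0,0],[-44,0,0]],"turn":[-1,-3,-4,-5,-7,-8,-9,-11,-12,-13,-14,-14]}'
python3 - <<'E'
from h import *
st();S=snapshot("scene");T=snapshot("top")
crop(S,290,215,60,"s12.png",6)
for p in(S,T): print([[(np.round(d["position"],4),d["p"]) for d in landmark_of(p,n)] for n in("specimen_cup","clamp_handle","clamp_seat")])
arc([18,20,22,24,26,28,30,31],z=.066)
E
```

```text
time: 19.45
eef_pos: [0.5169, 0.0093, 0.0661]
orientation: [3.14, -0.001, 1.082]
ft_force: [3.6, 2.8, -0.8]
finger_gap: -0.0
19.45 [0.5169 0.0093 0.0661] [ 1.7994e+02 -4.0000e-02  6.2000e+01] [ 3.6  2.8 -0.8] -3.118729800361187e-05 [ 0.02  0.29 -0.49  0.8   0.    2.08]
[[], [(array([ 0.508 , -0.0103,  0.0786]), 0.97)], [(array([ 0.5758, -0.1206,  0.0162]), 0.88)]]
[[(array([ 0.5689, -0.1157,  0.013 ]), 0.53)], [], [(array([ 0.5682, -0.119 ,  0.0164]), 0.56)]]
18 [0.517  0.0095 0.066 ] [ 0.1  0.4 -0. ] -0.5
20 [0.5137 0.0044 0.066 ] [-6.  -0.2 -0. ] -2.5
22 [ 0.5105 -0.0009  0.066 ] [-12.2  -0.5  -0. ] -4.5
24 [ 0.5075 -0.0063  0.066 ] [-18.3  -0.6  -0. ] -6.5
26 [ 0.5047 -0.0117  0.066 ] [-24.5  -0.5  -0. ] -8.5
28 [ 0.5021 -0.0173  0.066 ] [-30.6  -0.2  -0. ] -10.5
30 [ 0.4997 -0.023   0.066 ] [-36.7   0.3  -0. ] -12.5
31 [ 0.4986 -0.0258  0.066 ] [-39.8   0.7  -0. ] -13.5
```

View pics/s12.png

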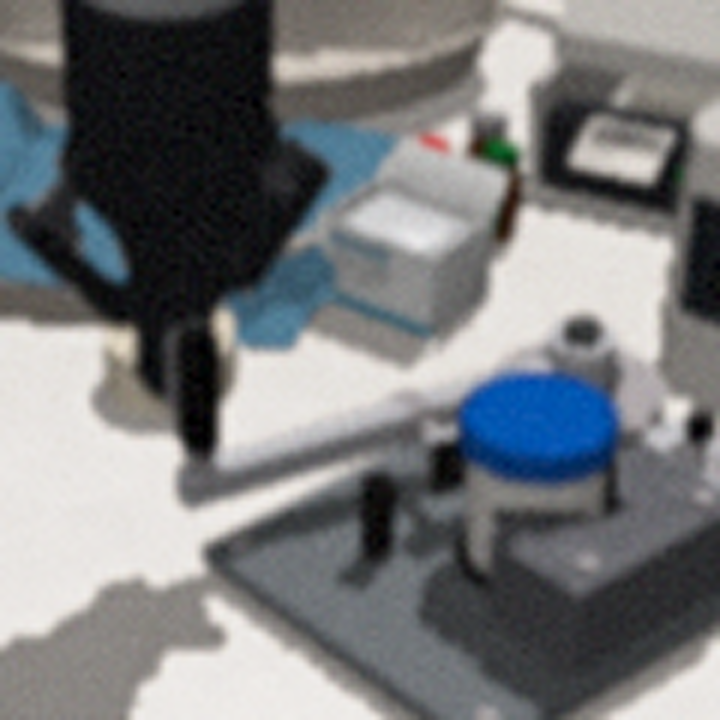

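```bash
python3 -m pendant '{"offset":[[-3,0,0],[-6,0,0],[-9,0,0],[-12,0,0],[-15,0,0],[-18,0,0],[-21,0,0],[-24,0,0],[-27,0,0],[-30,0,0],[-30,0,0]],"turn":[-1,-2,-3,-4,-5,-6,-7,-8,-9,-10,-10]}'
python3 - <<'E'
from h import *
st();S=snapshot("scene");T=snapshot("top")
crop(S,300,220,60,"s13.png",6)
for p in(S,T): print([[(np.round(d["position"],4),d["p"]) for d in landmark_of(p,n)] for n in("specimen_cup","clamp_handle","clamp_seat")])
arc([28,30,31],z=.066)
E
```

```text
time: 20.95
eef_pos: [0.502, -0.0165, 0.0656]
orientation: [-3.141, -0.001, 1.258]
ft_force: [2.8, 6.2, 1.0]
finger_gap: 0.0001
20.95 [ 0.502  -0.0165  0.0656] [-1.7995e+02 -8.0000e-02  7.2050e+01] [2.8 6.2 1. ] 7.440446145471584e-05 [-0.03  0.27 -0.52  0.79  0.    1.85]
[[(array([ 0.5705, -0.1227,  0.0109]), 0.75), (array([ 0.5761, -0.1208,  0.0148]), 0.2), (array([ 0.4972, -0.0381,  0.0802]), 0.2)], [(array([ 0.4982, -0.0367,  0.0818]), 0.95)], [(array([ 0.5776, -0.1217,  0.0153]), 0.67)]]
[[(array([ 0.6099,  0.0764, -0.0029]), 0.65), (array([ 0.5697, -0.1177,  0.0125]), 0.64)], [], [(array([ 0.5658, -0.1189,  0.0135]), 0.69)]]
28 [ 0.5021 -0.0173  0.066 ] [-1.   0.4 -0.4] -0.5
30 [ 0.4997 -0.023   0.066 ] [-7.1 -0.2 -0.4] -2.5
31 [ 0.4986 -0.0258  0.066 ] [-10.2  -0.4  -0.4] -3.5
```

View pics/s13.png

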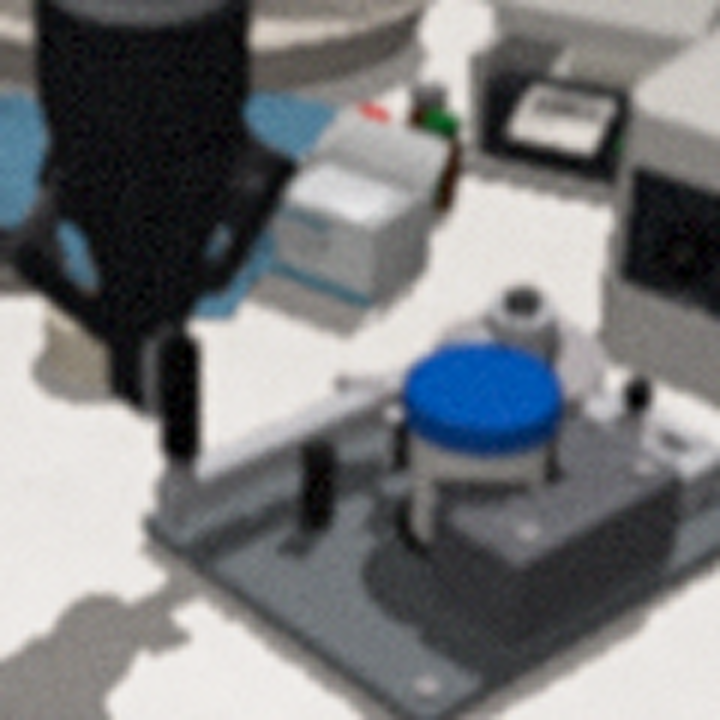

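```bash
for i in 1; do python3 -m pendant '{"offset":[[-1,0,0],[-2,0,0],[-3,0,0],[-3,0,0],[-3,0,0]],"turn":[0,-1,-1,-1,-1]}'; done; python3 -m pendant '{"offset":[[-1,0,0],[-2,0,0],[-2,0,0],[-2,0,0]],"turn":[-1,-1,-1,-1]}'
```

```text
time: 21.85
eef_pos: [0.5009, -0.019, 0.0656]
orientation: [-3.14, -0.002, 1.275]
ft_force: [0.6, 6.4, 2.1]
finger_gap: 0.0004
time: 22.25
eef_pos: [0.5, -0.0207, 0.0656]
orientation: [-3.14, -0.002, 1.292]
ft_force: [0.3, 7.2, 1.7]
finger_gap: -0.0004
```

```bash
python3 -m pendant '{"offset":[[-1,0,0],[-1,0,0],[-1,0,0]],"turn":[0,0,0]}';python3 -m pendant '{"offset":[[-1,0,0],[-1,0,0],[-1,0,0]],"turn":[0,0,0]}'
```

```text
time: 22.55
eef_pos: [0.4997, -0.0216, 0.0655]
orientation: [-3.14, -0.002, 1.293]
ft_force: [0.1, 6.3, 2.7]
finger_gap: 0.0001
time: 22.85
eef_pos: [0.4994, -0.0225, 0.0656]
orientation: [-3.14, -0.002, 1.293]
ft_force: [0.0, 6.7, 0.8]
finger_gap: -0.0003
```

```bash
python3 -m pendant '{"offset":[[-1,0,0],[-1,0,0],[-1,0,0]],"turn":[0,0,0]}';python3 -m pendant '{"offset":[[-1,0,0],[-1,0,0],[-1,0,0]],"turn":[0,0,0]}';python3 -m pendant '{"offset":[[-1,0,0],[-1,0,0],[-1,0,0]],"turn":[0,0,0]}'
```

```text
time: 23.15
eef_pos: [0.4991, -0.0235, 0.0655]
orientation: [-3.14, -0.002, 1.293]
ft_force: [-0.4, 7.9, 2.5]
finger_gap: -0.0002
time: 23.45
eef_pos: [0.4989, -0.0241, 0.0655]
orientation: [-3.139, -0.003, 1.293]
ft_force: [-0.8, 7.9, 2.1]
finger_gap: -0.0
time: 23.75
eef_pos: [0.4988, -0.0243, 0.0656]
orientation: [-3.139, -0.005, 1.293]
ft_force: [0.6, 10.9, 2.6]
finger_gap: 0.0001
```

```bash
python3 -m pendant '{"offset":[[-1,0,0],[-1,0,0],[-1,0,0],[-1,0,0]],"turn":[0,0,0,0]}'
python3 - <<'E'
from h import *
st();S=snapshot("scene");T=snapshot("top")
for p in(S,T): print([[(np.round(d["position"],4),d["p"]) for d in landmark_of(p,n)] for n in("specimen_cup","clamp_handle","clamp_seat","tape_roll","swab_box")])
crop(S,310,220,50,"s14.png",6);crop(T,300,215,50,"t14.png",6)
E
python3 -c "
import cv2,numpy as np
cv2.imwrite('pics/c14.png',cv2.resize(np.hstack([cv2.imread('pics/s14.png'),cv2.imread('pics/t14.png')]),(800,400)))"
```

```text
time: 24.15
eef_pos: [0.4987, -0.0246, 0.0656]
orientation: [-3.139, -0.006, 1.294]
ft_force: [1.0, 13.6, 0.5]
finger_gap: 0.0
24.15 [ 0.4987 -0.0246  0.0656] [-179.87   -0.35   74.12] [ 1.  13.6  0.5] 3.0944677295578705e-05 [-0.05  0.26 -0.52  0.79  0.01  1.79]
[[(array([ 0.5713, -0.1237,  0.0104]), 0.94)], [(array([ 0.4953, -0.0436,  0.0808]), 0.94)], [(array([ 0.5779, -0.1196,  0.0153]), 0.9)], [(array([ 0.6081,  0.0779, -0.0015]), 0.58)], [(array([ 7.298e-01,  3.080e-02, -4.000e-04]), 0.76)]]
[[(array([ 0.5683, -0.1181,  0.0123]), 0.83)], [(array([ 0.6102,  0.0802, -0.0034]), 0.56)], [(array([ 0.5671, -0.1206,  0.0125]), 0.97), (array([ 0.6652, -0.0894,  0.0155]), 0.39)], [(array([ 0.6115,  0.0805, -0.0046]), 0.44)], [(array([0.7302, 0.0327, 0.0027]), 0.87)]]
```

View pics/c14.png

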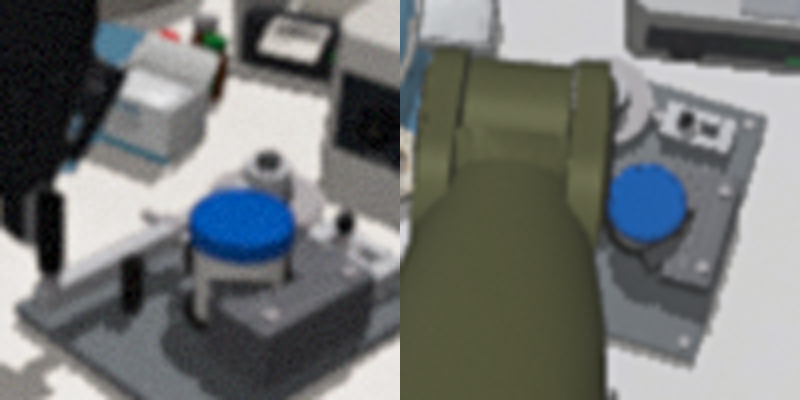

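```bash
python3 -m pendant '{"offset":[[-1,0,0],[-1,0,0],[-1,0,0],[-1,0,0]],"turn":[0,0,0,0]}'
python3 - <<'E'
from h import *
st();S=snapshot("scene");T=snapshot("top")
for p,(u0,u1,v0,v1) in((S,(280,350,190,260)),(T,(290,330,190,240))):
    h=cv2.cvtColor(p["frame"],cv2.COLOR_RGB2HSV)
    b=((h[...,0]>95)&(h[...,0]<130)&(h[...,1]>130));m=np.zeros_like(b);m[v0:v1,u0:u1]=1;b&=m
    v,u=np.nonzero(b);c=((u.min()+u.max())/2,(v.min()+v.max())/2);print(c,u.min(),u.max(),v.min(),v.max(),atz(p,c,.072))
E
```

```text
time: 25.15
eef_pos: [0.4987, -0.0248, 0.0657]
orientation: [-3.139, -0.008, 1.294]
ft_force: [1.8, 15.6, 1.5]
finger_gap: 0.0001
25.15 [ 0.4987 -0.0248  0.0657] [-179.87   -0.44   74.14] [ 1.8 15.6  1.5] 0.00014272035773167871 [-0.06  0.26 -0.53  0.79  0.01  1.79]
(np.float64(314.5), np.float64(220.5)) 281 348 197 244 [ 0.58067905 -0.10022495  0.072     ]
(np.float64(311.5), np.float64(215.5)) 302 321 206 225 [ 0.57156645 -0.11982511  0.072     ]
```

```bash
python3 -c "
from h import *
st();print(close_job());st()"
```

```text
25.25 [ 0.4987 -0.0248  0.0657] [-179.86   -0.44   74.14] [ 1.1 15.9  0.6] -0.00020329967354349652 [-0.06  0.26 -0.53  0.79  0.01  1.79]
the job is handed in; nothing more can be done
None
the job is handed in; nothing more can be done
```

The cup is upright in the clamp and let go. I handed the job in at 25.3 s with the closed fingers still pushing the arm's grip against its stop with about 16 N. The hand-in reports no verdict, and the angle, pawl and pad joints cannot be read directly.

I gripped the cup by its lid and carried it over the arm's grip. I set it down about 5 mm off the seat, let go, then pushed the grip along its arc with closed fingers.

**Last checks:**
- **Arm:** the measured grip and pivot positions put it about 30.7° from open, and its stop is at 30°. From there, each further 1 mm commanded moved it only 0.2–0.3 mm while the force climbed from 8 to 16 N, so it is on something stiff.
- **Cup:** it stood upright in the final pictures. The top view puts it about 2–3 mm from the seat.
- **Bystanders:** nothing was seen to touch them. At the end I re-measured only the box and the tape roll, within about 6 mm of their start, which I take as measuring scatter. The syringe and marker were not re-measured.

**Disagreements:**
- **Scene camera:** it puts the cup about 8 mm from the seat, over the 7 mm limit. It had also placed the seat 6–9 mm further along world x than the top view since the start, so I trusted the top view.
- **Lid position:** my colour-based lid check from the scene camera failed because other blue objects were in the window, so I discarded it.
- **Grip width:** while the cup was held, the finger gap read 57 mm on the 61 mm lid. The hold was secure.

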